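Clamp a tube rack and lock the bar with its thumb wedge

ROBOT

A 6-joint arm with a two-finger parallel gripper is mounted at the origin on the work surface. World frame = base frame: x ahead of the robot, y to its left, z up, the work surface at z = 0. Lengths are in m, angles in rad, forces in N, time in s.
With the tool pointing down it reaches from about 0.25 to 0.775 m from the base axis. Payload 4 kg.
Tool frame: the origin (TCP) lies between the finger pads; the fingertips stand 14 mm ahead of it and the grasp point (between the pads) lies 5 mm behind it; z points along the fingers, y is the direction in which the jaws open and shut (so a half turn about z gives the same grasp; the last joint's range is limited). The gripper opens to 94 mm and grips with 3 to 60 N. Pads are 16 mm wide; open, the fingers measure 119 mm over their backs; the gripper's body (75 mm by 177 mm) begins 78 mm behind the grasp point.
Start: joints at [-1.229, 0.087, 1.371, -0, 1.684, -0.103], TCP at [0.237, -0.497, 0.22] pointing down, gripper open.
Joint ranges: [-3.1, 3.1], [-0.76, 2.03], [0.27, 2.55], [-1.08, 4.22], [0.17, 2.65], [-2.57, 2.57]. Speed limits (rad/s): [2.79, 2.79, 3.14, 3.14, 3.14, 3.14].

INTERFACE

Orientations are given as [roll, pitch, yaw] about the fixed x, y, z axes, in that order (R = Rz(yaw) Ry(pitch) Rx(roll)).
In Python, from bench import robot, cams, spotter gives the robot as it stands.
- The arm moves only by the shell command python3 -m inch 'ROWS'. ROWS is JSON, a list of rows, each an object of numbers: "grip": the opening, from 0 (shut) to 1 (fully open); "dx", "dy", "dz": the shift along the tool's x, y, z in units of 25 mm (1.0 is 25 mm); "rx", "ry", "rz": the turn, a rotation vector about the tool's x, y, z in units of 5 degrees (1.0 is 5 degrees). A call has 1 to 12 rows; each row shifts and turns the pose as measured when the row begins, along the tool's axes as they then stand; what a row does not reach is not made up. A row lasts 1/8 s, in which the tool goes at most 62.5 mm and 10.7 degrees, less where a joint would pass 70% of its speed; a pose out of reach is approached as far as the arm can. A call is refused whole if a number of a shift passes 1 or a number of a turn 1, either way. A call with a gripper value outside its range is refused whole. The fingers move at their own pace and stop on an object; the grip force is fixed at half the most. Time passes only in rows, so rows that do not move let the fingers close. It gives the time, the measured TCP pose, the force and the opening at its end, in the units of the state.
- robot.get_obs(): the state, without advancing time (a new reading comes with each control period).
- cams.snapshot(name): name is "side" or "top"; returns a dict with "frame" (384x512x3 uint8, red, green, blue), "intrinsics" (3x3 intrinsics, pixels), "eye" and "orientation" of the camera in the world. Camera axes: x right, y up, looking along -z (the intrinsics and any distortion apply to the point x, -y, -z); pixel columns grow to the right and rows downward; lengths in m; the calibration is good to about 2 mm. A picture is of the moment at which its call begins. There is no depth.
- robot.close_job(): hands the job in, once; it reports no verdict.
Trained networks look in a picture, given as the dict that the camera call returned (one of the last four; its "shot" number tells which), for a name from the list of things; names that differ only in an ending like _2 or _b are one class to them, and where a whole thing is asked for, a point or a joint stands for the part that bears it (a point fixed in the world has none). Each returns a list of dicts, best first, with "score" (0 to 1); they miss things now and then, are a little off and sometimes report something else, mostly with a low value. They report only what shows in the picture. A call takes as long as a camera call. They do not tell look-alikes from the thing itself.
- spotter.regions_of(picture, query): "pixels" (384x512 bool, what is visible of it) and "extent" ([left, top, right, bottom] in pixels, round what is visible of it).
- spotter.place_of(picture, query): "pixel" ([column, row] in pixels: a listed point, or the origin of a listed thing).
The state is a dict: "time": time; "joint_positions": joint angles; "qvel": joint speeds; "joint_torque": joint torques, N m; "tool_pos": TCP position; "ee_rot": TCP orientation; "wrist_force": force on the tool from outside, world axes, zero at the start; "wrist_torque": the same for the moment, N m; "width": finger opening in m.
Only numpy, scipy, OpenCV 4.12 (cv2) and the standard library are available. Lean on these libraries where they do the work, as an engineer would, in place of code of your own. Each camera call takes 0.05 s, during which the arm holds its last target.

TASK

Push the clamping station's sliding bar up against the black tube rack until the rack sits fully home against the blue end stop. Then slide the orange thumb wedge along its ramp with a firm thumb push of about 20 N, without forcing it, until it jams the bar fast, and let go, leaving it jammed. Press the rack only with the bar and gently (under 25 N), never with the hand, and do not disturb the vials, bottles and other things around.

Things in the scene. Friction and masses are not known exactly. Their poses are not given: they have to be found in the camera images.
- station: clamping station fixed to the table: aluminium plate 190 (x) x 430 (y) x 12 thick, origin at the centre of its underside. Its +y is the clamping direction: bar and wedge both slide along it to lock. Mm in this frame: blue end stop 130 wide, 42 above the plate, face at y = 170; steel guides 14 high beside the rack; bar track x -9 to 9, 7 high above the plate, y -205 to 50
- stop_face (a point): middle of the end stop's face that the rack comes to rest against, 25 mm above the plate's top
- ramp_drawn (a point): nominal middle of the top of the blue ramp cheek's sloping face, on the bar's +x side; cheek 90 long, 18 thick, 23 high on the plate. Its face slopes 1:6, so its channel beside the bar narrows towards +y. The real cheek is set by hand up to 3 mm nearer to or farther from the bar than this, so the place where the wedge jams differs by up to 18 mm either way
- bar (a joint): travel of the sliding bar along the station's +y, m: 0 = drawn back, about 0.060 = rack home between bar and end stop. It stays where it is left; it takes about 1.5 N to slide it alone, 3 to 7 N with the rack ahead of it
- bar_post (a point): black round push post on the bar, 16 mm diameter; point on its axis 61 mm above the table, 26 mm below the post's top and 26 mm above the bar's top. Steel bar 20 wide (station x -10 to 10), reaching 105 mm behind the post (-y); yellow head 96 wide, 54 mm above the table, its face 50 mm ahead of the post (+y)
- wedge_mid (a point): middle of the loose orange thumb wedge (0.15 kg), axes as the station's: 100 long (y -50 tail to +50 nose), 23 high, on the plate between bar and ramp. Its -x face (x = -13) is straight, along the bar; its +x face tapers 1:6 from x = 13 at y = -20 to x = 1 at the nose. Jams with this point at station x about 23, y about -83 to -47 (mm)
- wedge_tail (a point): middle of the wedge's flat tail end, 24 wide, 23 high: the face to push along the station's +y. Slides freely 30 to 80 mm; once it touches both sides the force rises steeply, some 10 N per mm. Jammed by a push of 15 to 25 N it stays jammed when let go; under 15 N may not hold; much over 25 N may force it (over 30 N on the bar is too much)
- wedge_fin (a point): middle of the thumb fin on the wedge's tail: 10 thick (x), 30 long (y), 32 high, its top 67 mm above the table
- rack_mid (a point): middle (23 mm above its underside) of the loose black tube rack with capped tubes, 0.35 kg, 110 (x) x 100 (y), block 46 high, 63 over the caps, on the plate between bar head and end stop; home when this point is at station y = 120 mm
- vial_green_mid (a point): bystander: clear vial with green cap standing on the station's plate, 24 diameter, 45 high, middle
- vial_blue_mid (a point): bystander: the same with a blue cap
- reagent_mid (a point): bystander: bottle, 54 diameter, 100 high, middle
- jar_mid (a point): bystander: jar, 64 diameter, 70 high, middle
- beaker_mid (a point): bystander: white beaker, 60 diameter, 70 high, middle
- tray_mid (a point): bystander: blue tray 120 x 160 x 35 high, middle
- driver_grip (a point): bystander: red screwdriver 150 long lying on the table, its handle
There are look-alikes about, which are no part of the job. Of the things that look like the part that bears rack_mid, the middle-sized one is meant.

How it is judged:
On the way, in this order (a step that is already met when the one before it is completed fails the run):
1. the bar has pushed the rack home against the end stop (value of joint bar above 0.0575 m and y of rack_mid in the frame of station above 0.1175 m), for 0.2 s.
2. the wedge is jammed between ramp and bar, the rack still home (all of step 1 and contact force between wedge and bar above 4 N), for 0.2 s.
At the end, for the whole second after the job is handed in: Let go and at rest: rack within 2.5 mm of the end stop, bar travel above 0.0575 m; the wedge flat in its channel (within 0.06 rad of the clamping direction, 0.1 rad of upright, lifted under 6 mm), pressing on the bar with more than 4 N by itself (all of step 2 and z of wedge_mid in the frame of station below 0.03 m and angle between the y axis of wedge_mid and the y axis of station, either way round below 0.06 rad and angle between wedge_mid's own z axis and vertical below 0.1 rad and angle between rack_mid's own z axis and vertical below 0.06 rad and linear speed of each of wedge, rack below 0.01 m/s); the robot touches nothing.
It fails at once if the rack is pressed with more than 25 N by the bar (contact force between rack and bar above 25 N).
It fails at once if the wedge is forced: it presses on the bar with more than 30 N (contact force between wedge and bar above 30 N).
It fails at once if the robot pushes or lifts the rack itself with more than 3 N (contact force between rack and the fingers above 3 N or contact force between rack and the arm above 3 N).
It fails at once if a bystander is moved by more than 20 mm (distance of any of reagent_mid, jar_mid, beaker_mid, tray_mid, vial_green_mid, vial_blue_mid, driver_grip from where it was at the start of the episode above 0.02 m).
It also fails if it takes over 58 s, if anything falls off the work surface, if the arm or the gripper's body presses on something with over 40 N, if the wrist force passes 120 N, or if a joint passes its speed limit or range.

## Working session

There is one attempt and no reset: what is moved stays moved. The work goes in short steps, Python scripts to look and compute and a shell command to move; the robot and the scene stay as the last step left them, time stands still between calls to the robot, and variables do not carry over. Pictures are saved under pics/ and viewed, and the job is handed in when it is done.

```bash
ls; mkdir -p pics; cat > h.py <<'E'
import numpy as np, cv2
from bench import robot,cams,spotter
def snap(n,f=None):
    p=cams.snapshot(n)
    if f: cv2.imwrite('pics/'+f,cv2.cvtColor(p['frame'],cv2.COLOR_RGB2BGR))
    return p
def Rm(o):
    o=np.array(o,float)
    if o.shape==(3,3): return o
    from scipy.spatial.transform import Rotation as R
    return R.from_euler('xyz',o).as_matrix() if o.size==3 else R.from_quat(o).as_matrix()
def ray(p,uv):
    K=np.array(p['intrinsics']);d=np.linalg.inv(K)@[uv[0],uv[1],1]
    return np.array(p['eye']),Rm(p['orientation'])@[d[0],-d[1],-d[2]]
def onz(p,uv,z):
    e,d=ray(p,uv);return e+d*(z-e[2])/d[2]
def proj(p,X):
    c=Rm(p['orientation']).T@(np.array(X)-np.array(p['eye']));q=np.array(p['intrinsics'])@[c[0],-c[1],-c[2]]
    return q[:2]/q[2]
def tri(p1,u1,p2,u2):
    A=[];b=[]
    M=np.zeros((3,3));v=np.zeros(3);P=[]
    for p,u in((p1,u1),(p2,u2)):
        e,d=ray(p,u);d=d/np.linalg.norm(d);Q=np.eye(3)-np.outer(d,d);M+=Q;v+=Q@e;P.append((e,Q))
    X=np.linalg.solve(M,v);return X,[np.linalg.norm(Q@(X-e)) for e,Q in P]
E
python3 - <<'E'
from h import *
a=snap('side','s0.png');b=snap('top','t0.png')
for p in(a,b): print({k:v for k,v in p.items() if k!='frame'})
for q in 'station stop_face ramp_drawn bar bar_post wedge_mid wedge_tail wedge_fin rack_mid vial_green_mid vial_blue_mid reagent_mid jar_mid beaker_mid tray_mid driver_grip'.split():
    print(q,[[( np.round(r['pixel'],1).tolist(),round(r['score'],2)) for r in spotter.place_of(p,q)] for p in(a,b)])
print(robot.get_obs())
E
```

```text
pics
{'intrinsics': array([[434.80291228,   0.        , 246.49143493],
       [  0.        , 434.80291228, 191.85308285],
       [  0.        ,   0.        ,   1.        ]]), 'eye': array([ 0.42808172, -0.84131356,  0.74697253]), 'orientation': array([ 0.88874216,  0.01240634, -0.20145018]), 'shot': 1}
{'intrinsics': array([[440.70220483,   0.        , 252.76185704],
       [  0.        , 440.70220483, 191.33803511],
       [  0.        ,   0.        ,   1.        ]]), 'eye': array([ 0.39176359, -0.01831841,  1.41265583]), 'orientation': array([ 1.29676686e-01,  4.86773984e-04, -1.56605245e+00]), 'shot': 2}
station [[([231.3, 217.2], 0.72)], [([254.2, 204.9], 0.66)]]
stop_face [[([211.0, 167.2], 0.79)], [([204.2, 206.3], 0.75)]]
ramp_drawn [[([247.0, 213.7], 0.78)], [([269.9, 186.0], 0.95), ([373.0, 169.8], 0.25), ([304.1, 182.9], 0.23)]]Traceback (most recent call last):
  File "<stdin>", line 5, in <module>
ValueError: it knows: bar_post, beaker_mid, driver_grip, jar_mid, rack_mid, ramp_drawn, reagent_mid, station, stop_face, tray_mid, vial_blue_mid, vial_green_mid, wedge_fin, wedge_mid, wedge_tail
```

```bash

python3 - <<'E'
from h import *
a=snap('side','s1.png');b=snap('top','t1.png')
for q in 'station stop_face ramp_drawn bar_post wedge_mid wedge_tail wedge_fin rack_mid vial_green_mid vial_blue_mid reagent_mid jar_mid beaker_mid tray_mid driver_grip'.split():
    r=[spotter.place_of(p,q) for p in(a,b)]
    print(q,[[( np.round(x['pixel'],1).tolist(),round(x['score'],2)) for x in y] for y in r])
    if r[0] and r[1]: print('   ',*[np.round(v,4) for v in tri(a,r[0][0]['pixel'],b,r[1][0]['pixel'])])
print(robot.get_obs())
for n,p in(('s',a),('t',b)):
    im=cv2.cvtColor(p['frame'],cv2.COLOR_RGB2BGR)
    cv2.imwrite(f'pics/{n}1c.png',cv2.resize(im[100:320,130:400],None,fx=2.9,fy=2.7,interpolation=cv2.INTER_CUBIC)[:600])
E
```

```text
station [[([232.7, 217.3], 0.59)], [([255.9, 204.4], 0.92)]]
    [ 0.5414 -0.0275 -0.0038] [0.0074 0.0074]
stop_face [[([211.2, 168.5], 0.79)], [([204.0, 210.0], 0.67)]]
    [0.5151 0.1352 0.0396] [0.0038 0.0038]
ramp_drawn [[([252.4, 212.5], 0.56)], [([269.9, 188.0], 0.96), ([375.0, 172.4], 0.32)]]
    [ 0.5862 -0.071   0.0426] [0.0049 0.0049]
bar_post [[([236.9, 205.8], 0.85), ([261.9, 234.9], 0.27), ([233.0, 216.0], 0.19)], [([268.6, 196.0], 0.77), ([299.0, 185.9], 0.64)]]
    [ 0.5538 -0.0657  0.0667] [0.0007 0.0007]
wedge_mid [[([257.6, 234.6], 0.92)], [([287.7, 188.6], 0.49)]]
    [ 0.5868 -0.1283  0.023 ] [0.0044 0.0044]
wedge_tail [[([267.8, 246.9], 0.75)], [([303.1, 185.4], 0.73)]]
    [ 0.598  -0.1771  0.0284] [0.0059 0.0059]
wedge_fin [[([263.9, 238.2], 0.84)], [([297.5, 186.2], 0.63)]]
    [ 0.5935 -0.1582  0.0387] [0.0056 0.0056]
rack_mid [[([317.6, 161.2], 0.68), ([136.5, 164.7], 0.66), ([216.8, 179.3], 0.55)], [([174.3, 269.1], 0.9), ([211.5, 113.3], 0.84), ([219.3, 208.2], 0.61)]]
    [0.55   0.0863 0.1647] [0.2423 0.2423]
vial_green_mid [[([221.2, 254.4], 0.66)], [([
[... 764 characters left out ...]
45  0.0165] [0.0066 0.0066]
{'time': 2.0, 'joint_positions': array([-1.22912619e+00,  8.72042836e-02,  1.37067546e+00,  2.03150447e-05,
        1.68361728e+00, -1.03102420e-01]), 'qvel': array([-0.00014155,  0.00057711,  0.00031241,  0.00038782,  0.00064658,
       -0.00092983]), 'joint_torque': array([ 9.13364256e-04, -3.40027714e+01, -3.02590728e+01,  7.19418190e-02,
        2.37241579e-02,  6.20900622e-06]), 'tool_pos': array([ 0.236647  , -0.49650983,  0.219516  ]), 'ee_rot': array([ 3.14149546e+00, -1.02367620e-05,  4.44774842e-01]), 'wrist_force': array([-0.11041158, -0.28729897, -0.56546393]), 'wrist_torque': array([-0.04895241,  0.08088351,  0.03386347]), 'width': 0.0937454720416662}
```

View pics/s1.png

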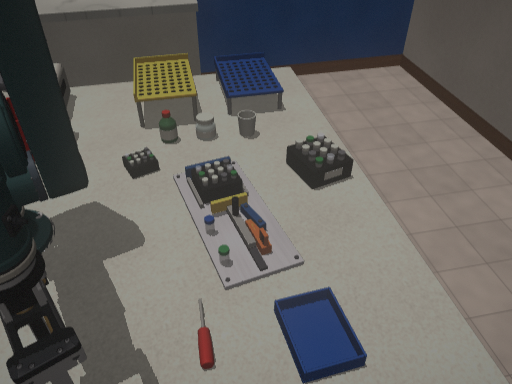

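View pics/t1.png

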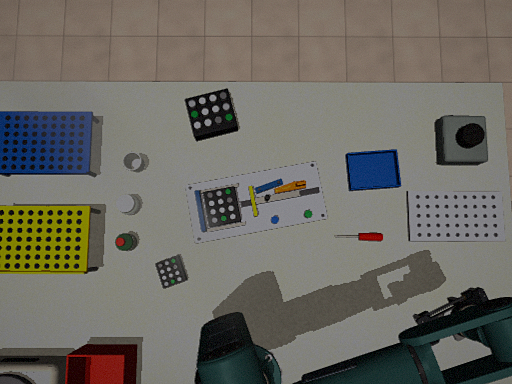

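View pics/s1c.png

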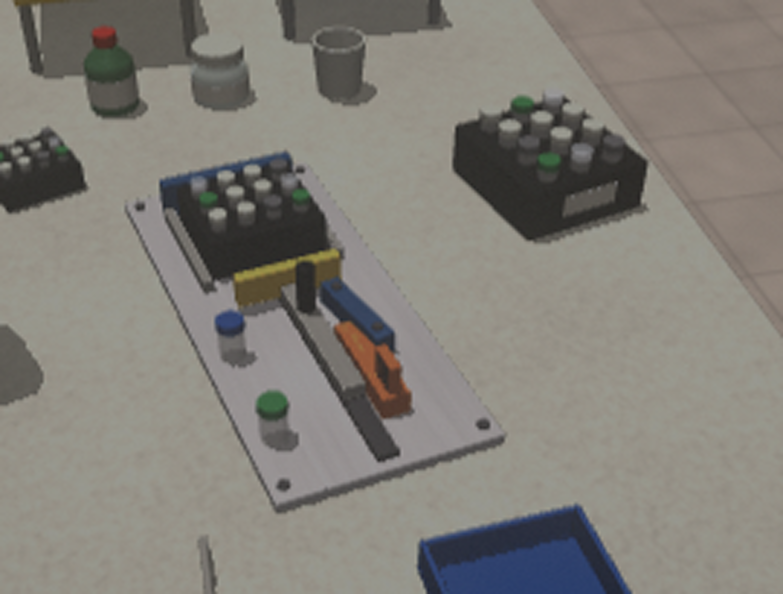

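View pics/t1c.png

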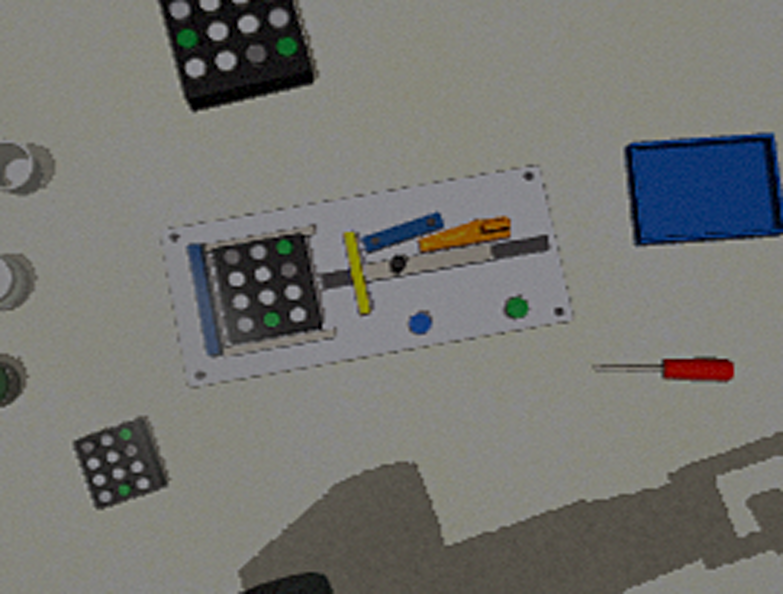

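```bash

cat > st.py <<'E'
from h import *
from scipy.optimize import least_squares
def corners(p):
    # plate mask: pixels near light grey, low-sat
    pass
E
python3 - <<'E'
from h import *
from scipy.optimize import least_squares
a=snap('side');b=snap('top')
f=lambda L,:[(130+x/2.9,100+y/2.7) for x,y in L]
# order: (+x,+y),(+x,-y),(-x,-y),(-x,+y)
T=f([(163,227),(540,166),(572,322),(190,386)])
S=f([(303,158),(503,434),(278,504),(127,203)])
C=np.array([(95,215,12),(95,-215,12),(-95,-215,12),(-95,215,12)])/1000
def W(q,P): 
    c,s=np.cos(q[2]),np.sin(q[2]);P=np.atleast_2d(P)
    return np.c_[q[0]+c*P[:,0]-s*P[:,1],q[1]+s*P[:,0]+c*P[:,1],P[:,2]]
def res(q,which=(0,1)):
    r=[]
    for i,(p,U) in enumerate(((a,S),(b,T))):
        if i not in which: continue
        for X,u in zip(W(q,C),U): r.append(proj(p,X)-u)
    return np.ravel(r)
for w in((0,1),(0,),(1,)):
    s=least_squares(res,[.54,-.03,.16],args=(w,),loss='soft_l1');print(w,np.round(s.x,4),np.round(res(s.x,w),1).tolist())
    if w==(0,1): q=s.x;np.save('st.npy',q)
def toS(X):
    c,s_=np.cos(q[2]),np.sin(q[2]);d=X[:2]-q[:2];return np.round([c*d[0]+s_*d[1],-s_*d[0]+c*d[1],X[2]],4)
for n,zs in (('bar_post',.061),('wedge_mid',.0235),('wedge_tail',.0235),('wedge_fin',.051),('rack_mid',.035)):
    for nm,p in(('s',a),('t',b)):
        for r in spotter.place_of(p,n)[:3]:print(n,nm,toS(onz(p,r['pixel'],zs)),round(r['score'],2))
E
```

```text
(0, 1) [ 0.5433 -0.0271  0.1856] [0.4, 1.3, 0.3, 0.3, -2.0, 0.7, -1.6, -0.2, -1.4, -0.0, -0.2, -1.1, 0.6, -1.1, -1.1, -0.3]
(0,) [ 0.5453 -0.0258  0.1895] [0.7, 0.9, 1.3, -0.5, -0.7, 0.0, -1.2, -0.4]
(1,) [ 0.5413 -0.0289  0.1798] [-0.8, 0.2, 0.6, -0.1, 1.1, -0.1, -0.8, -0.0]
bar_post s [ 0.0053 -0.0386  0.061 ] 0.73
bar_post t [-0.0006 -0.0362  0.061 ] 0.78
wedge_mid s [ 0.0277 -0.1094  0.0235] 0.64
wedge_mid t [ 0.0212 -0.1036  0.0235] 0.6
wedge_tail s [ 0.0261 -0.1625  0.0235] 0.86
wedge_tail t [ 0.0222 -0.1638  0.0235] 0.78
wedge_fin s [ 0.0285 -0.144   0.051 ] 0.7
wedge_fin t [ 0.0293 -0.1365  0.051 ] 0.71
rack_mid s [-0.1755  0.2592  0.035 ] 0.94
rack_mid s [0.0011 0.1185 0.035 ] 0.85
rack_mid s [0.2975 0.0815 0.035 ] 0.58
rack_mid t [0.3048 0.0926 0.035 ] 0.93
rack_mid t [-0.168   0.2983  0.035 ] 0.58
rack_mid t [0.1824 0.3607 0.035 ] 0.31
```

```bash
cat > go.py <<'E'
# usage: go.py x y z  (station mm) -> tool-axis shifts in units
import sys
from h import *
q=np.load('st.npy');o=robot.get_obs();c,s=np.cos(q[2]),np.sin(q[2])
R=Rm(o['ee_rot']);d=o['tool_pos'][:2]-q[:2]
print('now st mm',np.round([1e3*(c*d[0]+s*d[1]),1e3*(-s*d[0]+c*d[1]),1e3*o['tool_pos'][2]],1),'t',round(o['time'],2),'F st',np.round([c*o['wrist_force'][0]+s*o['wrist_force'][1],-s*o['wrist_force'][0]+c*o['wrist_force'][1],o['wrist_force'][2]],2))
from scipy.spatial.transform import Rotation as Ro
Rt=Ro.from_euler('xyz',[np.pi,0,q[2]]).as_matrix()
if len(sys.argv)>3:
    x,y,z=[float(v)/1e3 for v in sys.argv[1:]]
    X=np.array([q[0]+c*x-s*y,q[1]+s*x+c*y,z])
    print('units in current tool axes',np.round(R.T@(X-o['tool_pos'])/.025,2),'in station-aligned tool',np.round(Rt.T@(X-o['tool_pos'])/.025,2))
print('turn units',np.round(np.degrees(Ro.from_matrix(R.T@Rt).as_rotvec())/5,2))
E
python3 go.py 0 -85 180
```

```text
now st mm [-388.  -404.8  219.5] t 2.6 F st [-0.01  0.33 -0.14]
units in current tool axes [18.28 -8.39  1.58] in station-aligned tool [ 15.52 -12.79   1.58]
turn units [0.   0.   2.97]
```

```bash
python3 -m inch '[{"rz":1,"grip":0,"dx":1,"dy":-0.5},{"rz":1,"grip":0,"dx":1,"dy":-0.6},{"rz":0.97,"grip":0,"dx":1,"dy":-0.7},{"dx":1,"dy":-0.9,"grip":0},{"dx":1,"dy":-0.9,"grip":0},{"dx":1,"dy":-0.9,"grip":0},{"dx":1,"dy":-0.9,"grip":0},{"dx":1,"dy":-0.9,"grip":0},{"dx":1,"dy":-0.9,"grip":0},{"dx":1,"dy":-0.9,"grip":0},{"dx":1,"dy":-0.9,"grip":0},{"dx":1,"dy":-0.9,"grip":0}]'; python3 go.py 0 -85 66
```

```text
now st mm [-388.  -404.8  219.5] t 2.6 F st [-0.01  0.33 -0.14]
units in current tool axes [18.28 -8.39  6.14] in station-aligned tool [ 15.52 -12.79   6.14]
turn units [0.   0.   2.97]invalid input at $[0]: expected keys grip, dx, dy, dz, rx, ry, rz
```

```bash
python3 -m inch '[{"grip":0,"dx":1,"dy":-0.5,"dz":0,"rx":0,"ry":0,"rz":1},{"grip":0,"dx":1,"dy":-0.6,"dz":0,"rx":0,"ry":0,"rz":1},{"grip":0,"dx":1,"dy":-0.7,"dz":0,"rx":0,"ry":0,"rz":0.97},{"grip":0,"dx":1,"dy":-0.9,"dz":0,"rx":0,"ry":0,"rz":0},{"grip":0,"dx":1,"dy":-0.9,"dz":0,"rx":0,"ry":0,"rz":0},{"grip":0,"dx":1,"dy":-0.9,"dz":0,"rx":0,"ry":0,"rz":0},{"grip":0,"dx":1,"dy":-0.9,"dz":0,"rx":0,"ry":0,"rz":0},{"grip":0,"dx":1,"dy":-0.9,"dz":0,"rx":0,"ry":0,"rz":0},{"grip":0,"dx":1,"dy":-0.9,"dz":0,"rx":0,"ry":0,"rz":0},{"grip":0,"dx":1,"dy":-0.9,"dz":0,"rx":0,"ry":0,"rz":0},{"grip":0,"dx":1,"dy":-0.9,"dz":0,"rx":0,"ry":0,"rz":0},{"grip":0,"dx":1,"dy":-0.9,"dz":0,"rx":0,"ry":0,"rz":0}]'; python3 go.py 0 -85 66
```

```text
time: 4.1
tool_pos: [0.4841, -0.1821, 0.2199]
ee_rot: [3.139, -0.002, 0.171]
wrist_force: [-0.4, 0.3, 0.6]
width: 0.0003
now st mm [ -86.7 -141.5  219.9] t 4.1 F st [-0.31  0.37  0.63]
units in current tool axes [ 3.42 -2.32  6.16] in station-aligned tool [ 3.47 -2.26  6.16]
turn units [ 0.02 -0.02 -0.17]
```

```bash
python3 -m inch '[{"grip":0,"dx":1,"dy":-0.65,"dz":0.3,"rx":0,"ry":0,"rz":-0.17},{"grip":0,"dx":1,"dy":-0.65,"dz":0.5,"rx":0,"ry":0,"rz":0},{"grip":0,"dx":1,"dy":-0.65,"dz":0.5,"rx":0,"ry":0,"rz":0},{"grip":0,"dx":0.5,"dy":-0.3,"dz":0.5,"rx":0,"ry":0,"rz":0},{"grip":0,"dx":0,"dy":0,"dz":0.9,"rx":0,"ry":0,"rz":0},{"grip":0,"dx":0,"dy":0,"dz":0.6,"rx":0,"ry":0,"rz":0}]'; python3 go.py 0 -85 66
```

```text
time: 4.85
tool_pos: [0.5647, -0.1074, 0.1366]
ee_rot: [3.136, -0.005, 0.19]
wrist_force: [-0.4, 0.0, -0.3]
width: 0.0007
now st mm [  6.2 -82.9 136.6] t 4.85 F st [-0.41  0.11 -0.29]
units in current tool axes [-0.26  0.07  2.82] in station-aligned tool [-0.25  0.09  2.83]
turn units [ 0.06 -0.06  0.05]
```

```bash
python3 -m inch '[{"grip":0,"dx":-0.16,"dy":0.08,"dz":0.9,"rx":0.06,"ry":-0.06,"rz":0.05},{"grip":0,"dx":0,"dy":0,"dz":0.9,"rx":0,"ry":0,"rz":0},{"grip":0,"dx":0,"dy":0,"dz":0.8,"rx":0,"ry":0,"rz":0},{"grip":0,"dx":0,"dy":0,"dz":0.15,"rx":0,"ry":0,"rz":0}]'; python3 go.py 0 -60 66; python3 - <<'E'
from h import *
for n,p in(('s',snap('side')),('t',snap('top'))):
    im=cv2.cvtColor(p['frame'],cv2.COLOR_RGB2BGR)
    cv2.imwrite(f'pics/{n}2c.png',cv2.resize(im[150:290,160:340],None,fx=4,fy=4,interpolation=cv2.INTER_CUBIC))
E
```

```text
time: 5.35
tool_pos: [0.5597, -0.1123, 0.0646]
ee_rot: [3.141, 0.002, 0.183]
wrist_force: [0.2, 1.1, -0.2]
width: 0.0005
now st mm [  0.4 -86.8  64.6] t 5.35 F st [ 0.4   1.   -0.16]
units in current tool axes [-0.02 -1.07 -0.05] in station-aligned tool [-0.02 -1.07 -0.05]
turn units [ 0.    0.02 -0.03]
```

View pics/s2c.png

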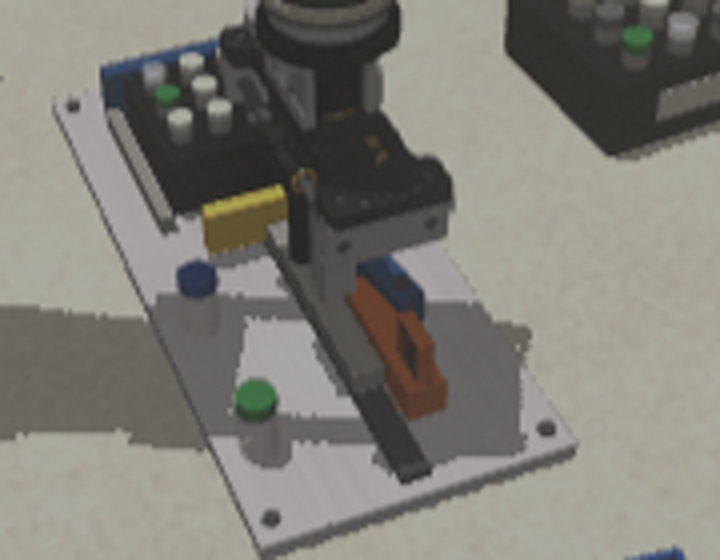

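View pics/t2c.png

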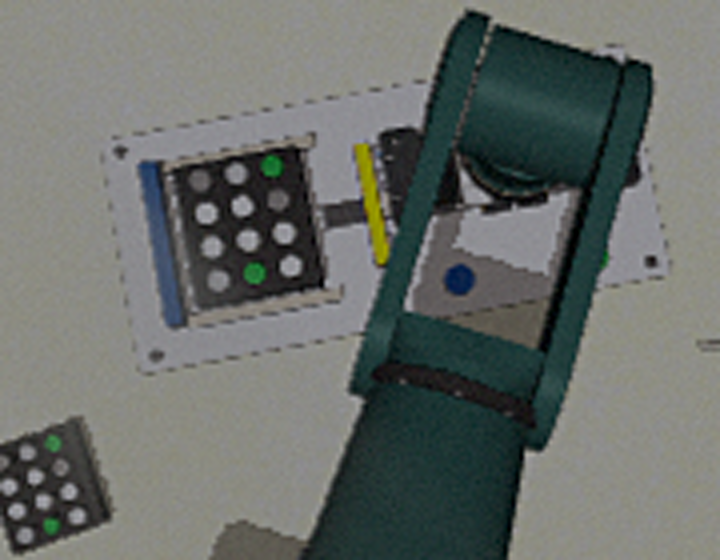

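```bash
python3 -m inch '[{"grip":0,"dx":0,"dy":-0.4,"dz":0,"rx":0,"ry":0,"rz":0},{"grip":0,"dx":0,"dy":-0.4,"dz":0,"rx":0,"ry":0,"rz":0},{"grip":0,"dx":0,"dy":-0.25,"dz":0,"rx":0,"ry":0,"rz":0},{"grip":0,"dx":0,"dy":-0.25,"dz":0,"rx":0,"ry":0,"rz":0},{"grip":0,"dx":0,"dy":-0.25,"dz":0,"rx":0,"ry":0,"rz":0},{"grip":0,"dx":0,"dy":-0.25,"dz":0,"rx":0,"ry":0,"rz":0}]'; python3 go.py 0 0 66
```

```text
time: 6.2
tool_pos: [0.5541, -0.0665, 0.0698]
ee_rot: [3.135, -0.006, 0.183]
wrist_force: [-0.5, -1.1, -0.5]
width: 0.0006
now st mm [  3.4 -40.7  69.8] t 6.2 F st [-0.64 -0.98 -0.46]
units in current tool axes [-0.14 -1.63  0.14] in station-aligned tool [-0.13 -1.63  0.15]
turn units [ 0.07 -0.07 -0.03]
```

```bash
python3 -m inch '[{"grip":0,"dx":0,"dy":-0.25,"dz":0,"rx":0,"ry":0,"rz":0},{"grip":0,"dx":0,"dy":-0.25,"dz":0,"rx":0,"ry":0,"rz":0}]'; python3 go.py 0 0 66
```

```text
time: 6.45
tool_pos: [0.5517, -0.0538, 0.0698]
ee_rot: [3.135, -0.006, 0.183]
wrist_force: [-0.4, -2.8, -0.1]
width: 0.0007
now st mm [  3.3 -27.8  69.8] t 6.45 F st [-0.93 -2.63 -0.06]
units in current tool axes [-0.14 -1.11  0.14] in station-aligned tool [-0.13 -1.11  0.15]
turn units [ 0.08 -0.07 -0.03]
```

```bash
python3 -m inch '[{"grip":0,"dx":-0.1,"dy":-0.25,"dz":0.1,"rx":0,"ry":0,"rz":0},{"grip":0,"dx":0,"dy":-0.2,"dz":0,"rx":0,"ry":0,"rz":0}]'; python3 go.py 0 0 66
```

```text
time: 6.7
tool_pos: [0.5474, -0.0425, 0.0675]
ee_rot: [3.134, -0.008, 0.183]
wrist_force: [-0.1, -2.1, -1.5]
width: 0.0007
now st mm [  1.2 -16.   67.5] t 6.7 F st [-0.54 -2.06 -1.52]
units in current tool axes [-0.05 -0.64  0.06] in station-aligned tool [-0.05 -0.64  0.06]
turn units [ 0.08 -0.09 -0.03]
```

```bash
python3 -m inch '[{"grip":0,"dx":0,"dy":-0.15,"dz":0,"rx":0,"ry":0,"rz":0},{"grip":0,"dx":0,"dy":-0.1,"dz":0,"rx":0,"ry":0,"rz":0}]'; python3 go.py 0 0 66; python3 - <<'E'
from h import *
for n,p in(('s',snap('side')),('t',snap('top'))):
    im=cv2.cvtColor(p['frame'],cv2.COLOR_RGB2BGR)
    cv2.imwrite(f'pics/{n}3c.png',cv2.resize(im[150:270,170:320],None,fx=5,fy=5,interpolation=cv2.INTER_CUBIC))
E
```

```text
time: 6.95
tool_pos: [0.5462, -0.0365, 0.0675]
ee_rot: [3.133, -0.008, 0.183]
wrist_force: [1.2, -3.7, 0.4]
width: 0.0003
now st mm [ 1.2 -9.8 67.5] t 6.95 F st [ 0.45 -3.84  0.43]
units in current tool axes [-0.05 -0.39  0.06] in station-aligned tool [-0.05 -0.39  0.06]
turn units [ 0.1  -0.09 -0.03]
```

View pics/t3c.png

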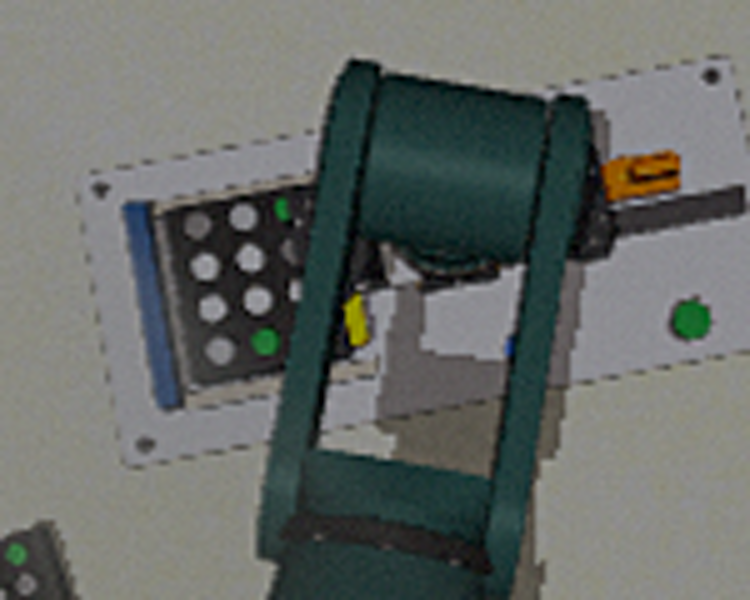

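```bash
python3 -m inch '[{"grip":0,"dx":0,"dy":-0.1,"dz":0,"rx":0,"ry":0,"rz":0},{"grip":0,"dx":0,"dy":-0.1,"dz":0,"rx":0,"ry":0,"rz":0}]'; python3 go.py 0 0 66
```

```text
time: 7.3
tool_pos: [0.5454, -0.0322, 0.0675]
ee_rot: [3.132, -0.008, 0.182]
wrist_force: [0.4, -3.4, 0.8]
width: 0.0004
now st mm [ 1.1 -5.4 67.5] t 7.3 F st [-0.23 -3.44  0.82]
units in current tool axes [-0.05 -0.22  0.06] in station-aligned tool [-0.05 -0.22  0.06]
turn units [ 0.11 -0.09 -0.04]
```

```bash
python3 -m inch '[{"grip":0,"dx":0,"dy":-0.08,"dz":0,"rx":0,"ry":0,"rz":0}]'; python3 go.py 0 0 66
```

```text
time: 7.42
tool_pos: [0.545, -0.0304, 0.0675]
ee_rot: [3.132, -0.007, 0.182]
wrist_force: [0.8, -4.1, 0.0]
width: 0.0007
now st mm [ 1.1 -3.6 67.5] t 7.42 F st [ 0.   -4.22  0.01]
units in current tool axes [-0.05 -0.14  0.06] in station-aligned tool [-0.05 -0.14  0.06]
turn units [ 0.11 -0.09 -0.04]
```

```bash
python3 -m inch '[{"grip":0,"dx":0,"dy":-0.06,"dz":0,"rx":0,"ry":0,"rz":0}]'; python3 go.py 0 0 66
```

```text
time: 7.55
tool_pos: [0.5447, -0.0289, 0.0675]
ee_rot: [3.131, -0.007, 0.182]
wrist_force: [0.2, -4.7, 0.3]
width: 0.0005
now st mm [ 1.1 -2.1 67.5] t 7.55 F st [-0.66 -4.64  0.3 ]
units in current tool axes [-0.05 -0.08  0.06] in station-aligned tool [-0.04 -0.08  0.06]
turn units [ 0.12 -0.09 -0.04]
```

```bash
python3 -m inch '[{"grip":0,"dx":0,"dy":-0.06,"dz":0,"rx":0,"ry":0,"rz":0}]'; python3 go.py 0 0 66
```

```text
time: 7.68
tool_pos: [0.5444, -0.0274, 0.0675]
ee_rot: [3.131, -0.007, 0.182]
wrist_force: [0.7, -4.4, 0.1]
width: 0.0003
now st mm [ 1.1 -0.5 67.5] t 7.67 F st [-0.09 -4.42  0.14]
units in current tool axes [-0.04 -0.02  0.06] in station-aligned tool [-0.04 -0.02  0.06]
turn units [ 0.12 -0.09 -0.05]
```

```bash
python3 -m inch '[{"grip":0,"dx":0,"dy":-0.04,"dz":0,"rx":0,"ry":0,"rz":0}]'; python3 go.py 0 0 66
```

```text
time: 7.8
tool_pos: [0.5443, -0.0263, 0.0675]
ee_rot: [3.131, -0.008, 0.182]
wrist_force: [0.3, -4.9, 0.4]
width: 0.0005
now st mm [ 1.1  0.6 67.5] t 7.8 F st [-0.6  -4.83  0.43]
units in current tool axes [-0.05  0.02  0.06] in station-aligned tool [-0.05  0.02  0.06]
turn units [ 0.12 -0.09 -0.04]
```

```bash
python3 -m inch '[{"grip":0,"dx":0,"dy":-0.04,"dz":0,"rx":0,"ry":0,"rz":0}]'; python3 go.py 0 0 66
```

```text
time: 7.92
tool_pos: [0.5443, -0.0263, 0.0676]
ee_rot: [3.129, -0.008, 0.182]
wrist_force: [1.6, -6.2, -1.1]
width: 0.0004
now st mm [ 1.1  0.6 67.6] t 7.92 F st [ 0.38 -6.38 -1.11]
units in current tool axes [-0.05  0.02  0.06] in station-aligned tool [-0.05  0.02  0.06]
turn units [ 0.15 -0.09 -0.04]
```

```bash
python3 -m inch '[{"grip":0,"dx":0,"dy":-0.05,"dz":0,"rx":0,"ry":0,"rz":0}]'; python3 go.py 0 0 66
```

```text
time: 8.05
tool_pos: [0.5442, -0.0263, 0.0676]
ee_rot: [3.126, -0.008, 0.182]
wrist_force: [1.6, -7.8, -0.7]
width: 0.0003
now st mm [ 1.1  0.6 67.6] t 8.05 F st [ 0.16 -7.99 -0.73]
units in current tool axes [-0.04  0.02  0.06] in station-aligned tool [-0.04  0.02  0.06]
turn units [ 0.18 -0.09 -0.05]
```

```bash
python3 -m inch '[{"grip":0,"dx":0,"dy":-0.06,"dz":0,"rx":0,"ry":0,"rz":0}]'; python3 go.py 0 0 66
```

```text
time: 8.18
tool_pos: [0.5442, -0.0264, 0.0676]
ee_rot: [3.123, -0.008, 0.181]
wrist_force: [1.5, -7.7, -0.2]
width: 0.0006
now st mm [ 1.1  0.5 67.6] t 8.18 F st [ 0.06 -7.89 -0.23]
units in current tool axes [-0.04  0.02  0.07] in station-aligned tool [-0.04  0.02  0.07]
turn units [ 0.22 -0.09 -0.05]
```

```bash
python3 -m inch '[{"grip":0,"dx":0,"dy":0.5,"dz":-0.05,"rx":0.22,"ry":-0.09,"rz":-0.05},{"grip":0,"dx":0,"dy":0.2,"dz":-1,"rx":0,"ry":0,"rz":0},{"grip":0,"dx":0,"dy":1,"dz":-0.6,"rx":0,"ry":0,"rz":0},{"grip":0,"dx":0.2,"dy":1,"dz":0,"rx":0,"ry":0,"rz":0},{"grip":0,"dx":0.2,"dy":1,"dz":0,"rx":0,"ry":0,"rz":0},{"grip":0,"dx":0.2,"dy":1,"dz":0,"rx":0,"ry":0,"rz":0},{"grip":0,"dx":0.2,"dy":1,"dz":0,"rx":0,"ry":0,"rz":0},{"grip":0,"dx":0.1,"dy":1,"dz":0,"rx":0,"ry":0,"rz":0},{"grip":0,"dx":0.1,"dy":1,"dz":0,"rx":0,"ry":0,"rz":0}]'; python3 go.py 24 -195 34
python3 - <<'E'
from h import *
q=np.load('st.npy')
def toS(X):
    c,s_=np.cos(q[2]),np.sin(q[2]);d=X[:2]-q[:2];return np.round([c*d[0]+s_*d[1],-s_*d[0]+c*d[1],X[2]],4)
P=[('s',snap('side')),('t',snap('top'))]
for n,p in P:
    im=cv2.cvtColor(p['frame'],cv2.COLOR_RGB2BGR)
    cv2.imwrite(f'pics/{n}4c.png',cv2.resize(im[150:290,170:340],None,fx=4,fy=4,interpolation=cv2.INTER_CUBIC))
    for k,zs in (('bar_post',.061),('wedge_mid',.0235),('wedge_tail',.0235),('wedge_fin',.051),('rack_mid',.035)):
        for r in spotter.place_of(p,k)[:3]:print(k,n,toS(onz(p,r['pixel'],zs)),round(r['score'],2))
E
```

```text
time: 9.3
tool_pos: [0.6053, -0.2035, 0.1029]
ee_rot: [-3.113, 0.003, 0.194]
wrist_force: [-0.2, -0.1, -0.3]
width: 0.0007
now st mm [  28.4 -184.8  102.9] t 9.3 F st [-0.19 -0.03 -0.3 ]
units in current tool axes [-0.17  0.48  2.74] in station-aligned tool [-0.18  0.41  2.75]
turn units [-0.32  0.03  0.09]
bar_post s [0.0068 0.0219 0.061 ] 0.55
wedge_mid s [ 0.032  -0.109   0.0235] 0.9
wedge_fin s [ 0.0267 -0.1457  0.051 ] 0.71
wedge_fin s [-0.0798 -0.1644  0.051 ] 0.36
rack_mid s [-0.1741  0.2549  0.035 ] 0.85
rack_mid s [0.0025 0.1198 0.035 ] 0.76
rack_mid s [0.2955 0.0792 0.035 ] 0.72
bar_post t [-0.0035  0.024   0.061 ] 0.83
wedge_mid t [ 0.0243 -0.1117  0.0235] 0.67
wedge_mid t [-0.0587  0.436   0.0235] 0.44
wedge_tail t [ 0.0155 -0.1593  0.0235] 0.64
rack_mid t [-0.1756  0.2989  0.035 ] 0.74
rack_mid t [0.3098 0.0976 0.035 ] 0.57
```

View pics/s4c.png

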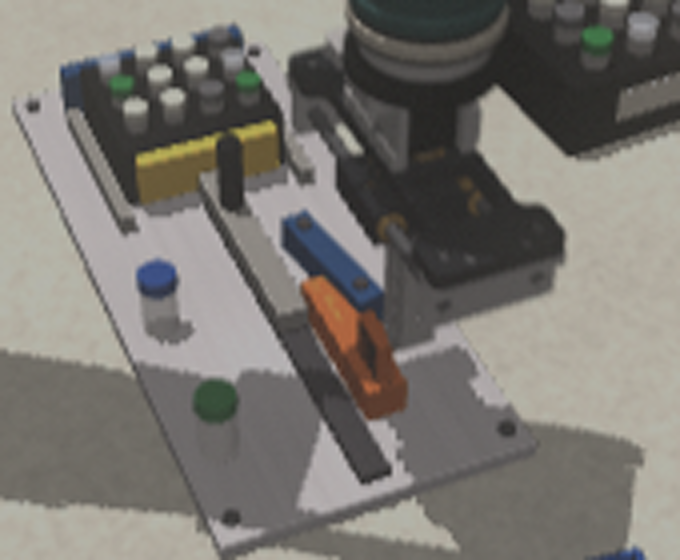

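View pics/t4c.png

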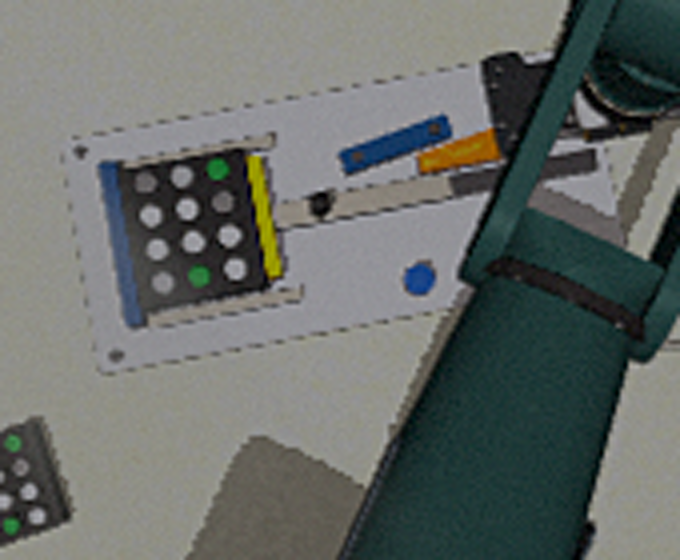

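```bash
python3 -m inch '[{"grip":0,"dx":-0.17,"dy":0.5,"dz":0.5,"rx":-0.32,"ry":0.03,"rz":0.09},{"grip":0,"dx":0,"dy":0,"dz":0.8,"rx":0,"ry":0,"rz":0},{"grip":0,"dx":0,"dy":0,"dz":0.8,"rx":0,"ry":0,"rz":0}]'; python3 go.py 24 -195 34
```

```text
time: 10.28
tool_pos: [0.6051, -0.2159, 0.0533]
ee_rot: [3.135, -0.006, 0.187]
wrist_force: [-0.1, 0.5, -0.1]
width: 0.0003
now st mm [  26.  -197.    53.3] t 10.28 F st [-0.05  0.49 -0.06]
units in current tool axes [-0.08 -0.08  0.77] in station-aligned tool [-0.08 -0.08  0.77]
turn units [ 0.08 -0.07  0.02]
```

```bash
python3 -m inch '[{"grip":0,"dx":-0.08,"dy":-0.05,"dz":0.6,"rx":0.08,"ry":-0.07,"rz":0.02},{"grip":0,"dx":0,"dy":0,"dz":0.15,"rx":0,"ry":0,"rz":0},{"grip":0,"dx":0,"dy":-0.25,"dz":0,"rx":0,"ry":0,"rz":0}]'; python3 go.py 24 -172 34
```

```text
time: 10.65
tool_pos: [0.6009, -0.2082, 0.0325]
ee_rot: [-3.139, 0.003, 0.185]
wrist_force: [-0.7, 1.0, 0.5]
width: 0.0005
now st mm [  23.2 -188.7   32.5] t 10.65 F st [-0.53  1.12  0.49]
units in current tool axes [ 0.03 -0.67 -0.06] in station-aligned tool [ 0.03 -0.67 -0.06]
turn units [-0.03  0.03 -0.  ]
```

```bash
python3 -m inch '[{"grip":0,"dx":0.03,"dy":-0.2,"dz":-0.04,"rx":0,"ry":0,"rz":0},{"grip":0,"dx":0,"dy":-0.2,"dz":0,"rx":0,"ry":0,"rz":0},{"grip":0,"dx":0,"dy":-0.2,"dz":0,"rx":0,"ry":0,"rz":0},{"grip":0,"dx":0,"dy":-0.15,"dz":0,"rx":0,"ry":0,"rz":0},{"grip":0,"dx":0,"dy":-0.15,"dz":0,"rx":0,"ry":0,"rz":0}]'; python3 go.py 24 -145 34
```

```text
time: 11.28
tool_pos: [0.5987, -0.1847, 0.0364]
ee_rot: [3.141, -0.001, 0.186]
wrist_force: [-0.4, -1.0, -1.1]
width: 0.0001
now st mm [  25.4 -165.1   36.4] t 11.28 F st [-0.59 -0.95 -1.12]
units in current tool axes [-0.06 -0.81  0.09] in station-aligned tool [-0.06 -0.81  0.09]
turn units [ 0.01 -0.01  0.01]
```

```bash
python3 -m inch '[{"grip":0,"dx":-0.05,"dy":-0.15,"dz":0.07,"rx":0,"ry":0,"rz":0},{"grip":0,"dx":0,"dy":-0.15,"dz":0,"rx":0,"ry":0,"rz":0},{"grip":0,"dx":0,"dy":-0.1,"dz":0,"rx":0,"ry":0,"rz":0}]'; python3 go.py 24 -145 34
python3 - <<'E'
from h import *
P=[('s',snap('side')),('t',snap('top'))]
for n,p in P:
    im=cv2.cvtColor(p['frame'],cv2.COLOR_RGB2BGR)
    cv2.imwrite(f'pics/{n}5c.png',cv2.resize(im[170:270,220:320],None,fx=5.5,fy=5.5,interpolation=cv2.INTER_CUBIC))
E
```

```text
time: 11.65
tool_pos: [0.596, -0.1753, 0.0353]
ee_rot: [3.139, -0.003, 0.186]
wrist_force: [0.2, -1.9, -0.1]
width: 0.0003
now st mm [  24.5 -155.5   35.3] t 11.65 F st [-0.13 -1.92 -0.11]
units in current tool axes [-0.02 -0.42  0.05] in station-aligned tool [-0.02 -0.42  0.05]
turn units [ 0.03 -0.03  0.  ]
```

View pics/s5c.png

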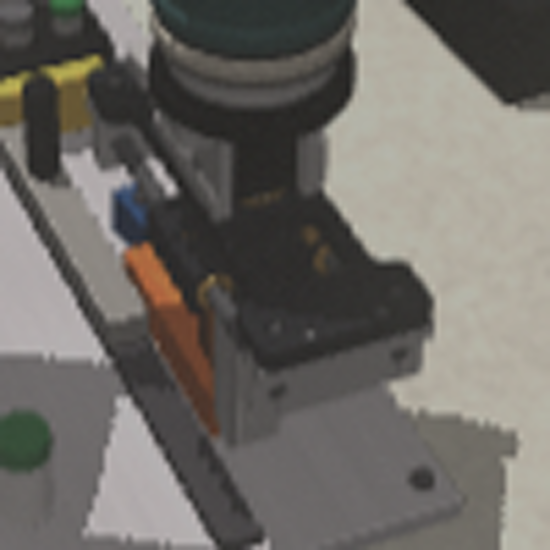

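View pics/t5c.png

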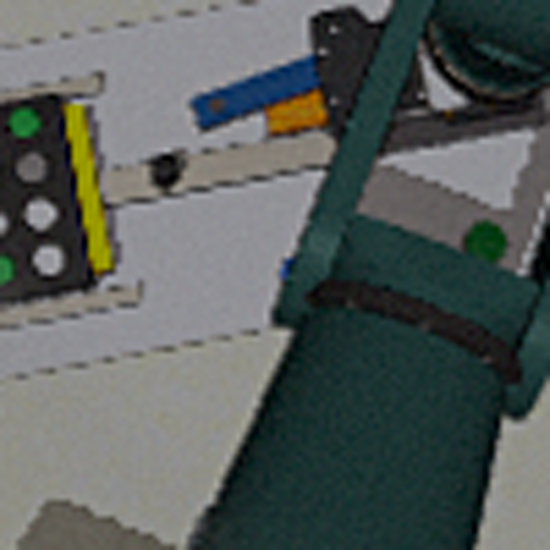

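```bash
python3 -m inch '[{"grip":0,"dx":-0.02,"dy":-0.12,"dz":0.02,"rx":0,"ry":0,"rz":0},{"grip":0,"dx":0,"dy":-0.12,"dz":0,"rx":0,"ry":0,"rz":0},{"grip":0,"dx":0,"dy":-0.1,"dz":0,"rx":0,"ry":0,"rz":0}]'; python3 go.py 24 -145 34
```

```text
time: 12.12
tool_pos: [0.5942, -0.1671, 0.0352]
ee_rot: [3.138, -0.003, 0.186]
wrist_force: [0.3, -1.7, 1.1]
width: 0.0004
now st mm [  24.2 -147.    35.2] t 12.12 F st [-0.01 -1.74  1.07]
units in current tool axes [-0.01 -0.08  0.05] in station-aligned tool [-0.01 -0.08  0.05]
turn units [ 0.04 -0.04 -0.  ]
```

```bash
python3 -m inch '[{"grip":0,"dx":0,"dy":-0.1,"dz":0,"rx":0,"ry":0,"rz":0},{"grip":0,"dx":0,"dy":-0.1,"dz":0,"rx":0,"ry":0,"rz":0}]'; python3 go.py 24 -145 34
```

```text
time: 12.38
tool_pos: [0.5933, -0.1619, 0.0351]
ee_rot: [3.138, -0.003, 0.186]
wrist_force: [0.7, -0.6, 1.0]
width: 0.0004
now st mm [  24.3 -141.7   35.1] t 12.38 F st [ 0.59 -0.75  1.03]
units in current tool axes [-0.01  0.13  0.05] in station-aligned tool [-0.01  0.13  0.05]
turn units [ 0.04 -0.04 -0.  ]
```

```bash
python3 -m inch '[{"grip":0,"dx":0,"dy":-0.1,"dz":0,"rx":0,"ry":0,"rz":0},{"grip":0,"dx":0,"dy":-0.1,"dz":0,"rx":0,"ry":0,"rz":0}]'; python3 go.py 24 -145 34
```

```text
time: 12.62
tool_pos: [0.5922, -0.1569, 0.0352]
ee_rot: [3.137, -0.003, 0.186]
wrist_force: [-0.2, -2.5, 1.6]
width: 0.0005
now st mm [  24.1 -136.6   35.2] t 12.62 F st [-0.7  -2.4   1.59]
units in current tool axes [-0.    0.33  0.05] in station-aligned tool [-0.    0.34  0.05]
turn units [ 0.05 -0.04 -0.  ]
```

```bash
python3 -m inch '[{"grip":0,"dx":0,"dy":-0.08,"dz":0,"rx":0,"ry":0,"rz":0},{"grip":0,"dx":0,"dy":-0.08,"dz":0,"rx":0,"ry":0,"rz":0}]'; python3 go.py 24 -145 34
```

```text
time: 12.88
tool_pos: [0.591, -0.1536, 0.0352]
ee_rot: [3.136, -0.002, 0.186]
wrist_force: [-0.4, -3.3, 1.1]
width: 0.0006
now st mm [  23.6 -133.1   35.2] t 12.88 F st [-1.05 -3.19  1.14]
units in current tool axes [0.02 0.48 0.05] in station-aligned tool [0.02 0.48 0.05]
turn units [ 0.07 -0.02  0.  ]
```

```bash
python3 -m inch '[{"grip":0,"dx":0,"dy":-0.05,"dz":0,"rx":0,"ry":0,"rz":0}]'; python3 go.py
```

```text
time: 13.0
tool_pos: [0.5906, -0.1525, 0.0352]
ee_rot: [3.135, -0.002, 0.186]
wrist_force: [-0.8, -2.9, 1.8]
width: 0.0002
now st mm [  23.4 -132.    35.2] t 13.0 F st [-1.35 -2.71  1.81]
turn units [ 0.07 -0.02 -0.  ]
```

```bash
python3 -m inch '[{"grip":0,"dx":0,"dy":-0.05,"dz":0,"rx":0,"ry":0,"rz":0}]'; python3 go.py
```

```text
time: 13.12
tool_pos: [0.5902, -0.1515, 0.0352]
ee_rot: [3.135, -0.001, 0.185]
wrist_force: [-0.6, -3.7, 1.0]
width: 0.0011
now st mm [  23.2 -130.9   35.2] t 13.12 F st [-1.31 -3.53  1.03]
turn units [ 0.08 -0.01 -0.  ]
```

```bash
python3 -m inch '[{"grip":0,"dx":0,"dy":-0.05,"dz":0,"rx":0,"ry":0,"rz":0}]'; python3 go.py
```

```text
time: 13.25
tool_pos: [0.5898, -0.1505, 0.0352]
ee_rot: [3.135, -0.001, 0.185]
wrist_force: [-0.7, -4.2, 1.9]
width: 0.0004
now st mm [  23.  -129.8   35.2] t 13.25 F st [-1.42 -4.02  1.88]
turn units [ 0.08 -0.01 -0.  ]
```

```bash
python3 -m inch '[{"grip":0,"dx":0,"dy":-0.05,"dz":0,"rx":0,"ry":0,"rz":0}]'; python3 go.py
```

```text
time: 13.38
tool_pos: [0.5895, -0.1494, 0.0352]
ee_rot: [3.134, -0.001, 0.185]
wrist_force: [-0.6, -4.4, 1.0]
width: 0.0006
now st mm [  22.9 -128.7   35.2] t 13.38 F st [-1.4  -4.23  1.04]
turn units [ 0.09 -0.01 -0.  ]
```

```bash
python3 -m inch '[{"grip":0,"dx":0,"dy":-0.05,"dz":0,"rx":0,"ry":0,"rz":0},{"grip":0,"dx":0,"dy":-0.05,"dz":0,"rx":0,"ry":0,"rz":0}]'; python3 go.py
```

```text
time: 13.62
tool_pos: [0.5888, -0.1473, 0.0352]
ee_rot: [3.133, -0.0, 0.185]
wrist_force: [-1.3, -5.2, 1.7]
width: 0.0003
now st mm [  22.6 -126.6   35.2] t 13.62 F st [-2.26 -4.87  1.68]
turn units [ 0.09  0.   -0.01]
```

```bash
python3 -m inch '[{"grip":0,"dx":0,"dy":-0.05,"dz":0,"rx":0,"ry":0,"rz":0},{"grip":0,"dx":0,"dy":-0.05,"dz":0,"rx":0,"ry":0,"rz":0}]'; python3 go.py
```

```text
time: 13.88
tool_pos: [0.5881, -0.1452, 0.0352]
ee_rot: [3.133, 0.001, 0.185]
wrist_force: [-2.0, -4.9, 2.0]
width: 0.0003
now st mm [  22.2 -124.3   35.2] t 13.88 F st [-2.83 -4.47  1.98]
turn units [ 0.1   0.01 -0.01]
```

```bash
python3 -m inch '[{"grip":0,"dx":0,"dy":-0.05,"dz":0,"rx":0,"ry":0,"rz":0},{"grip":0,"dx":0,"dy":-0.05,"dz":0,"rx":0,"ry":0,"rz":0}]'; python3 go.py
```

```text
time: 14.12
tool_pos: [0.5872, -0.1433, 0.0352]
ee_rot: [3.131, 0.002, 0.185]
wrist_force: [-2.1, -5.6, 0.4]
width: 0.0005
now st mm [  21.8 -122.3   35.2] t 14.12 F st [-3.1  -5.13  0.36]
turn units [ 0.12  0.02 -0.01]
```

```bash
python3 -m inch '[{"grip":0,"dx":0,"dy":-0.05,"dz":0,"rx":0,"ry":0,"rz":0},{"grip":0,"dx":0,"dy":-0.05,"dz":0,"rx":0,"ry":0,"rz":0}]'; python3 go.py
```

```text
time: 14.38
tool_pos: [0.5868, -0.1424, 0.0353]
ee_rot: [3.128, 0.002, 0.185]
wrist_force: [-0.8, -7.2, 0.1]
width: 0.0002
now st mm [  21.5 -121.3   35.3] t 14.38 F st [-2.08 -6.91  0.06]
turn units [ 0.16  0.02 -0.01]
```

```bash
python3 -m inch '[{"grip":0,"dx":0,"dy":-0.06,"dz":0,"rx":0,"ry":0,"rz":0}]'; python3 go.py
```

```text
time: 14.5
tool_pos: [0.5868, -0.1423, 0.0353]
ee_rot: [3.125, 0.002, 0.185]
wrist_force: [0.5, -8.4, 0.2]
width: 0.0006
now st mm [  21.5 -121.3   35.3] t 14.5 F st [-1.1  -8.34  0.23]
turn units [ 0.19  0.02 -0.01]
```

```bash
python3 -m inch '[{"grip":0,"dx":0,"dy":-0.08,"dz":0,"rx":0,"ry":0,"rz":0}]'; python3 go.py
```

```text
time: 14.62
tool_pos: [0.5868, -0.1423, 0.0354]
ee_rot: [3.121, 0.001, 0.184]
wrist_force: [-0.1, -9.2, -0.7]
width: 0.0004
now st mm [  21.5 -121.3   35.4] t 14.62 F st [-1.78 -9.05 -0.73]
turn units [ 0.24  0.01 -0.02]
```

```bash
python3 -m inch '[{"grip":0,"dx":0,"dy":-0.1,"dz":0,"rx":0,"ry":0,"rz":0}]'; python3 go.py
```

```text
time: 14.75
tool_pos: [0.5868, -0.1422, 0.0355]
ee_rot: [3.116, 0.001, 0.184]
wrist_force: [-0.2, -9.9, -0.4]
width: 0.0004
now st mm [  21.5 -121.2   35.5] t 14.75 F st [-2.04 -9.69 -0.36]
turn units [ 0.3   0.01 -0.02]
```

```bash
python3 -m inch '[{"grip":0,"dx":0,"dy":-0.15,"dz":0,"rx":0.1,"ry":0,"rz":0}]'; python3 go.py
```

```text
time: 14.88
tool_pos: [0.5867, -0.1421, 0.0356]
ee_rot: [3.117, 0.0, 0.183]
wrist_force: [0.7, -13.9, -2.3]
width: 0.0006
now st mm [  21.5 -121.    35.6] t 14.88 F st [ -1.85 -13.84  -2.28]
turn units [ 0.28  0.   -0.02]
```

```bash
python3 -m inch '[{"grip":0,"dx":0,"dy":-0.18,"dz":0,"rx":0.1,"ry":0,"rz":0}]'; python3 go.py
```

```text
time: 15.0
tool_pos: [0.5867, -0.142, 0.0357]
ee_rot: [3.117, -0.001, 0.183]
wrist_force: [1.0, -15.1, -2.0]
width: 0.0005
now st mm [  21.5 -121.    35.7] t 15.0 F st [ -1.77 -14.98  -2.  ]
turn units [ 0.28 -0.01 -0.03]
```

```bash
python3 -m inch '[{"grip":0,"dx":0,"dy":-0.22,"dz":0,"rx":0.12,"ry":0,"rz":0}]'; python3 go.py
```

```text
time: 15.12
tool_pos: [0.5866, -0.1419, 0.0358]
ee_rot: [3.117, -0.001, 0.182]
wrist_force: [0.9, -16.4, -2.6]
width: 0.0004
now st mm [  21.4 -120.9   35.8] t 15.12 F st [ -2.16 -16.32  -2.65]
turn units [ 0.28 -0.02 -0.04]
```

```bash
python3 -m inch '[{"grip":0,"dx":0,"dy":-0.25,"dz":0,"rx":0.14,"ry":0,"rz":0}]'; python3 go.py
```

```text
time: 15.25
tool_pos: [0.5866, -0.1418, 0.036]
ee_rot: [3.117, -0.003, 0.181]
wrist_force: [1.7, -17.5, -3.2]
width: 0.0004
now st mm [  21.4 -120.7   36. ] t 15.25 F st [ -1.56 -17.48  -3.17]
turn units [ 0.28 -0.03 -0.06]
```

```bash
python3 -m inch '[{"grip":0,"dx":0,"dy":-0.3,"dz":0.03,"rx":0.17,"ry":0,"rz":0}]'; python3 go.py
```

```text
time: 15.38
tool_pos: [0.5866, -0.1418, 0.036]
ee_rot: [3.117, -0.004, 0.179]
wrist_force: [1.3, -21.3, 0.0]
width: 0.0004
now st mm [  21.4 -120.7   36. ] t 15.38 F st [-2.620e+00 -2.122e+01  1.000e-02]
turn units [ 0.28 -0.04 -0.07]
```

```bash
python3 -m inch '[{"grip":0,"dx":0,"dy":-0.28,"dz":0.0,"rx":0.17,"ry":0,"rz":0},{"grip":0,"dx":0,"dy":-0.1,"dz":0.0,"rx":0,"ry":0,"rz":0},{"grip":0,"dx":0,"dy":0.4,"dz":0.0,"rx":0,"ry":0,"rz":0},{"grip":0,"dx":0,"dy":0.8,"dz":0.0,"rx":0,"ry":0,"rz":0},{"grip":0,"dx":0,"dy":0.5,"dz":-1,"rx":0,"ry":0,"rz":0}]'; python3 go.py
python3 - <<'E'
from h import *
P=[('s',snap('side')),('t',snap('top'))]
for n,p in P:
    im=cv2.cvtColor(p['frame'],cv2.COLOR_RGB2BGR)
    cv2.imwrite(f'pics/{n}6c.png',cv2.resize(im[160:280,180:320],None,fx=5,fy=5,interpolation=cv2.INTER_CUBIC))
E
```

```text
time: 16.0
tool_pos: [0.5924, -0.1804, 0.0585]
ee_rot: [3.126, -0.002, 0.178]
wrist_force: [-0.4, 0.0, -0.6]
width: 0.0007
now st mm [  20.  -159.8   58.5] t 16.0 F st [-0.38  0.12 -0.6 ]
turn units [ 0.17 -0.02 -0.09]
```

View pics/s6c.png

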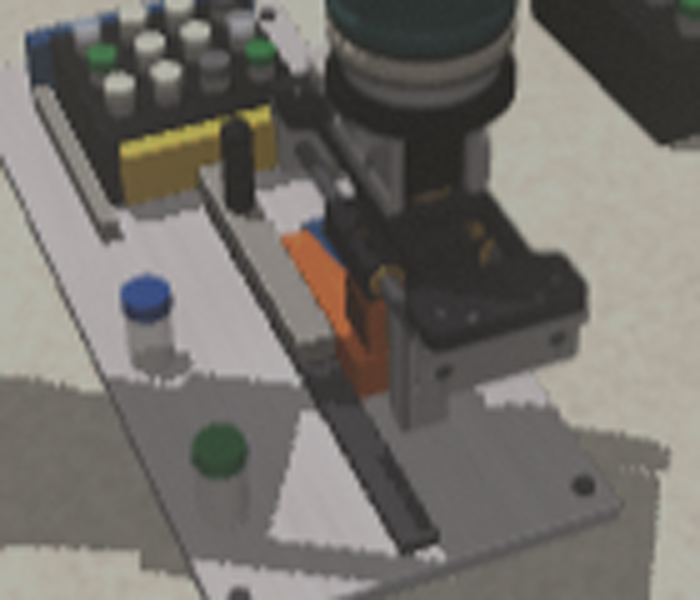

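View pics/t6c.png

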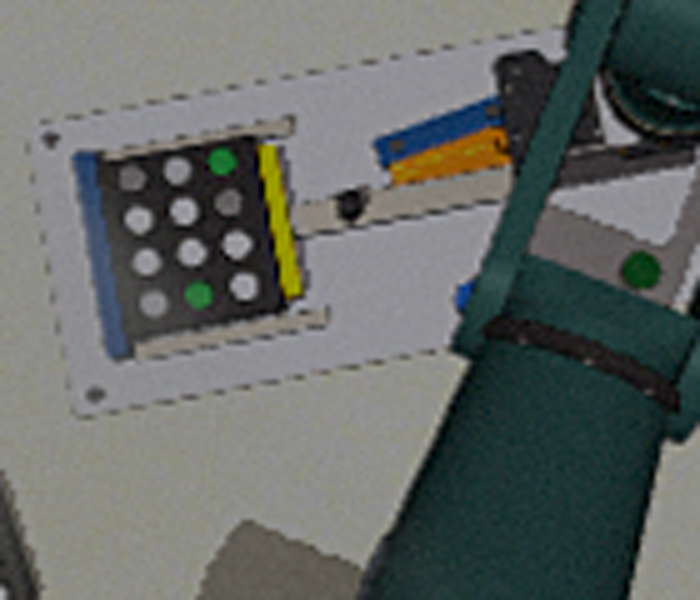

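```bash
python3 -m inch '[{"grip":0,"dx":0,"dy":0.6,"dz":-1,"rx":0,"ry":0,"rz":0},{"grip":0,"dx":0,"dy":0.6,"dz":-1,"rx":0,"ry":0,"rz":0},{"grip":0,"dx":0,"dy":1,"dz":-0.5,"rx":0,"ry":0,"rz":0},{"grip":0,"dx":0,"dy":1,"dz":0,"rx":0,"ry":0,"rz":0},{"grip":0,"dx":0,"dy":1,"dz":0,"rx":0,"ry":0,"rz":0},{"grip":0,"dx":0,"dy":0,"dz":0,"rx":0,"ry":0,"rz":0}]'
python3 - <<'E'
from h import *
q=np.load('st.npy')
def toS(X):
    c,s_=np.cos(q[2]),np.sin(q[2]);d=X[:2]-q[:2];return np.round([c*d[0]+s_*d[1],-s_*d[0]+c*d[1],X[2]],4)
P=[('s',snap('side')),('t',snap('top'))]
for n,p in P:
    im=cv2.cvtColor(p['frame'],cv2.COLOR_RGB2BGR)
    cv2.imwrite(f'pics/{n}7c.png',cv2.resize(im[160:280,180:330],None,fx=5,fy=5,interpolation=cv2.INTER_CUBIC))
    for k,zs in (('bar_post',.061),('wedge_mid',.0235),('wedge_tail',.0235),('wedge_fin',.051),('rack_mid',.035)):
        for r in spotter.place_of(p,k)[:3]:print(k,n,toS(onz(p,r['pixel'],zs)),round(r['score'],2))
E
```

```text
time: 16.85
tool_pos: [0.6146, -0.2832, 0.1248]
ee_rot: [3.13, -0.011, 0.18]
wrist_force: [0.6, -0.1, 0.6]
width: 0.0006
bar_post s [0.0057 0.0125 0.061 ] 0.55
bar_post s [-0.0027  0.1001  0.061 ] 0.52
wedge_mid s [ 0.0133 -0.0517  0.0235] 0.93
wedge_tail s [-0.1696 -0.3357  0.0235] 0.69
wedge_tail s [ 0.0249 -0.1107  0.0235] 0.55
wedge_fin s [ 0.0228 -0.0911  0.051 ] 0.8
wedge_fin s [-0.0034  0.1492  0.051 ] 0.34
wedge_fin s [0.009  0.0265 0.051 ] 0.34
rack_mid s [-0.173   0.2772  0.035 ] 0.77
rack_mid s [0.3009 0.0875 0.035 ] 0.77
rack_mid s [-0.0034  0.1345  0.035 ] 0.55
bar_post t [-0.0011  0.0211  0.061 ] 0.88
wedge_mid t [ 0.0215 -0.0538  0.0235] 0.51
wedge_tail t [ 0.022  -0.0989  0.0235] 0.74
wedge_tail t [ 0.0302 -0.3862  0.0235] 0.7
wedge_tail t [0.1809 0.3559 0.0235] 0.31
wedge_fin t [-0.0081  0.0101  0.051 ] 0.57
wedge_fin t [0.0073 0.1637 0.051 ] 0.5
wedge_fin t [ 0.0154 -0.0915  0.051 ] 0.47
rack_mid t [-0.1705  0.2981  0.035 ] 0.91
rack_mid t [0.3026 0.0916 0.035 ] 0.81
rack_mid t [1.000e-04 1.244e-01 3.500e-02] 0.8
```

View pics/s7c.png

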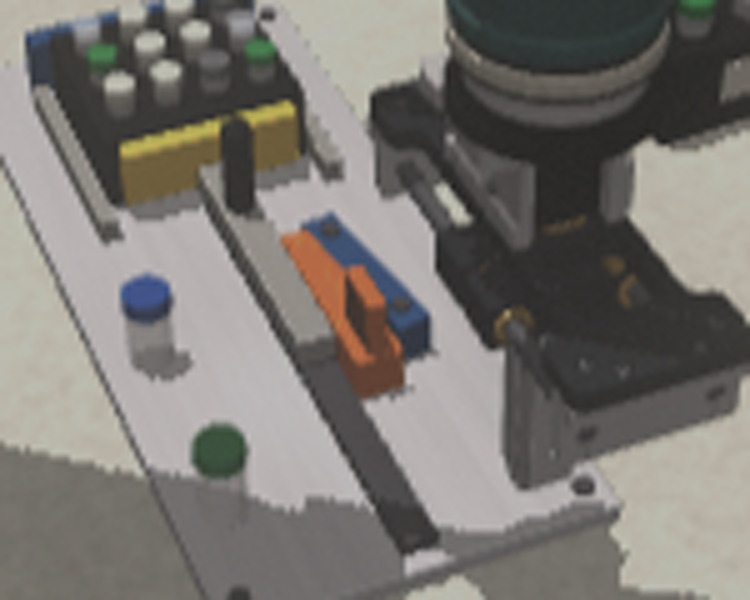

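View pics/t7c.png

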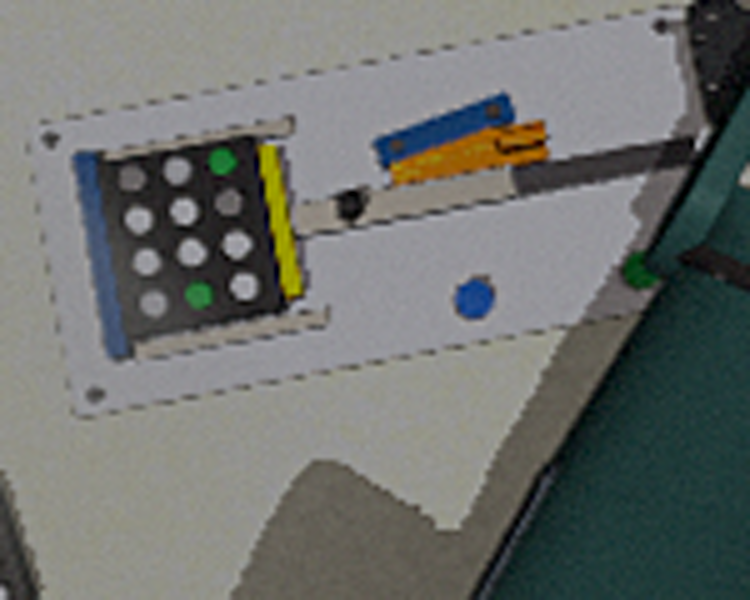

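The pictures show the rack home and the head on it. The wedge (side crop around 345,315) lies flush between bar and ramp, the vials have not moved, and the gripper is clear.

```bash
python3 -c "
from bench import robot
print(robot.close_job())"
```

```text
the job is handed in; nothing more can be done
None
```

I handed the job in at about 17 s on the robot's clock. The rack looks fully home and the wedge jammed between bar and ramp, but the hand-in gave no verdict.

- **Rack:** I pushed the bar by its post with closed fingers until it stalled at about 8 N. The black rack, the middle-sized of the three, was then against the blue stop. The post read station y of about 12 (side camera) to 21 mm (top camera), where 20 mm is home. The detector put the rack middle at 124 to 134 mm, and the true value at home is 120 mm.
- **Wedge:** I pushed its tail along the ramp. It stalled at about 21 N, with its middle at about y = -55 mm, inside the expected jam range. Then I backed straight off and raised the hand clear.
- **Last pictures:** the wedge lies flat and flush between bar and ramp, and the bar head is on the rack. The blue vial stands where it was; the green one is partly hidden behind the arm in the top view, but stands upright in the side view. The wrist force was about zero.
- **Not confirmed or disagreeing:** I could not measure the force the wedge keeps on the bar by itself; I only saw that it stayed in place. The two cameras disagreed by about 5 to 10 mm on the post and rack, and a few detections were plainly wrong, so I judged those by the picture. The last crops did not cover the bystanders off the plate; the arm stayed away from them.

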